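# Free the tape roll from the bench dispenser with the spring-bar fork

### The job

Take the forked tool from its wooden holder and use it to draw the dispenser's sprung bar back by its red collar, gently and without straining it against its stop, until the cream tape roll springs up free. Put the tool back upright in its holder, then lift the roll out and stand it on edge in the empty green stand. Touch the dispenser with the tool only, and leave the other things on the table where they are.

Things in the scene. Friction and masses are not known exactly. Their poses are not given: they have to be found in the camera images.
- dispenser: Blue steel tape dispenser fixed to the table, base 100 (x) by 150 (y) mm, y -40 to +110. Origin on the table below the roll's middle; z up; y is the roll's axis. Two slotted cheeks (x +-30, outer faces y +-19.5, tops 86 mm high) guide the axle. A brass-tipped sprung bar on the +y side runs along y over the +y axle stub and locks the roll down. Only the tool may press on the dispenser, with at most 12 N.
- bar_neck (a point): Where the fork goes down over the bar: a bare 7 mm round pin along y, this point on its axis, 75.5 mm above the table, 43.5 mm from the dispenser's origin along its y. A guide post (26 mm wide in x, y 30.5 to 38.5, 86 mm high) is on the roll side, the red collar on the other. Axes as the dispenser's.
- collar_range (a point): Fixed point on the bar's axis, y = 59 mm from the dispenser's origin: middle of the range where the near (roll-side) face of the red collar may be. The collar, a disc 22 mm across and 8 thick, is clamped on the bar anywhere within 9 mm either way of this point; its true place is not measured, find it by feel.
- bar_end (a point): Top of the end post (y 99 to 107 mm, 26 mm wide in x, 86 mm high) that backs the spring. Drawing the collar towards it, +y, compresses the spring: 3 N at first, 4 to 8 N on the way. After 5 to 8 mm of bar travel the roll pops up; at 9 mm there is a hard stop, not to be strained (over 12 N). Let go, the bar springs back and rests on the end of the raised roll's axle, not locking it.
- roll_center (a point): Centre of the cream masking-tape roll, blue hub: 100 mm diameter, 24 mm wide along y, 105 to 210 g, axle stubs 12 mm thick reaching 27 mm either side. Locked, its centre is 66 mm above the table; freed, a spring pad lifts it 12 mm and keeps it there, and it lifts straight out by its flat sides (rim then 42 mm above the cheeks). y is the roll's axis.
- tool_grip (a point): Centre of the tool's upright orange handle (22 in x, 16 in y, 50 mm high), 68 mm above the fork's tips; z up. The fork points down: two prongs side by side along x, each 7 mm wide and 5 thick in y, gap 11 mm wide, 24 deep, so it straddles a pin that runs along y. Black guard 48 x 28 mm, 5 thick, top 23 mm below this point. 80 g; same after a half turn.
- holder_top (a point): Wooden tool holder fixed to the table, centre of its open mouth 41 mm above the table. Outside 54 x 32 mm, well 38 (x) by 16 (y) mm. The tool stands in it with its guard resting on the rim, fork down, handle centre 28 mm above this point.
- stand_free_floor (a point): Empty green roll stand fixed to the table: centre of its inner floor, 6 mm above the table. Well 110 (x) by 32 (y) mm, walls 39 mm above this floor, 6 thick. A roll stands in it on edge with its axis along y, its centre 50 mm above this point.
- stand_full_floor (a point): Same stand in grey, holding the brown roll: centre of its inner floor.
- spare_center (a point): Centre of the brown tape roll (100 mm diameter, 24 mm wide) standing in the grey stand; leave it.
- flask_c (a point): Black flask, 72 mm diameter, 220 mm tall, centre of its height; leave it.
- tape_c (a point): Cream tape roll lying flat, 104 mm diameter, 24 mm high, its centre; leave it.
- kraft_c (a point): Roll of brown kraft paper lying down, 60 mm diameter, 240 mm long, its centre; leave it.
- glue_c (a point): White glue bottle, 52 mm diameter, 140 mm tall, centre of its height; leave it.
- scissors_c (a point): Scissors with red handles lying flat, 140 mm long, at their pivot; leave them.
- pencil_c (a point): Yellow pencil lying flat, 170 mm long, its centre; leave it.
Things that resemble listed ones, but are neither listed nor needed, are in the scene too. Of the things that look like the part that bears tool_grip, the largest one is meant.

How it is judged:
By the outcome, as a careful person would: the job done as asked, in the order asked, and still so for the second after the job is handed in, with the robot touching nothing.
It also fails if it takes over 67 s, if anything falls off the work surface, if the arm or the gripper's body presses on something with over 40 N, if the wrist force passes 120 N, or if a joint passes its speed limit or range.

### The arm

A 7-joint arm with a two-finger parallel gripper is mounted at the origin on the work surface. World frame = base frame: x ahead of the robot, y to its left, z up, the work surface at z = 0. Lengths are in m, angles in rad, forces in N, time in s.
With the tool pointing down it reaches from about 0.4 to 0.85 m from the base axis. Payload 10.4 kg.
Tool frame: the origin (TCP) lies midway between the tips of the shut fingers; the grasp point (between the pads) lies 19 mm behind it (manip.hold_point_z is the distance from the TCP to the grasp point, in m); z points along the fingers, y is the line along which they close (so a half turn about z gives the same grasp; the last joint's range is limited). The gripper opens to 85 mm and grips with 20 to 120 N. Pads are 22 mm wide; open, the fingers measure 114 mm over their backs; the gripper's body (76 mm by 85 mm) begins 54 mm behind the grasp point. The pads swing forward as they close: fully open they stand 13 mm farther back than shut.
Start: joints at [-1.15, 0.332, -0.065, 1.46, 0.022, 1.35, -0.088], TCP at [0.268, 0.564, 0.196] pointing down, gripper open.
Joint ranges: [-2.6, 2.6], [-0.5, 2.12], [-1.47, 1.34], [0.16, 2.42], [-1.27, 4.41], [0.06, 2.06], [-2.6, 2.6]. Speed limits (rad/s): [2.22, 2.22, 2.79, 2.79, 3.14, 3.14, 3.14].

### API

Orientations are given as a unit quaternion [x, y, z, w].
In Python, from workcell import manip, eyes, job gives the robot as it stands.
- The arm moves only by the shell command python3 -m crank 'ROWS' [FORCE]. ROWS is JSON, a list that holds one entry, the list of rows, each a list of 7 numbers: the finger opening in cm, from 0 to 8.54, then the shift along the world's x, y, z in cm, then the turn, a rotation vector about the world's x, y, z in degrees. In form: [[[hand, x, y, z, ax, ay, az], ...]]. A call has 1 to 20 rows; each row shifts and turns the commanded pose from where the row before left it; what a row does not reach is not made up. A row lasts 1/8 s, in which the tool goes at most 62.5 mm and 10.7 degrees, less where a joint would pass 70% of its speed; a pose out of reach is approached as far as the arm can. A call with a gripper value outside its range is refused whole. The fingers move at their own pace and stop on an object; FORCE is the grip in N (left out, the last holds). Time passes only in rows, so rows that do not move let the fingers close. It gives the time, the measured TCP pose, the force, the opening and the grip force at its end, in the units of the state.
- manip.get_obs(): the state, without advancing time (a new reading comes with each control period).
- eyes.camera(name): name is "scene" or "top" or "wrist"; returns (picture, depth): 420x560x3 uint8, red, green, blue; 420x560 float32, m along the optical axis (not along the pixel's ray), 0 where there is no reading.
- eyes.camera_params(name): a dict with "fx", "fy", "cx", "cy" (pixels), "world_from_camera" (4x4, takes a point from camera to world coordinates); the wrist camera has in their place "hand_eye" (4x4, takes a point from camera to tool coordinates, whose origin is the TCP and whose axes are the flange's). Camera axes: x right, y down, z forward; pixel columns grow to the right and rows downward; lengths in m; the calibration is good to about 2 mm. A picture is of the moment at which its call begins: read the wrist's pose just before it. camera_params takes no time and is no camera call.
- job.hand_in(): hands the job in; it is judged then, once.
The state is a dict: "clock": time; "joint_pos": joint angles; "joint_velocities": joint speeds; "tau": joint torques, N m; "position": TCP position; "ee_rot": TCP orientation; "ft_force": force on the tool from outside, world axes, zero at the start; "torque": the same for the moment, N m; "grip_width": opening from 0.0 (shut) to 1.0 (fully open); "grasp_force": force on a finger pad.
Only numpy, scipy, OpenCV 4.12 (cv2) and the standard library are available. Lean on these libraries where they do the work, as an engineer would, in place of code of your own. Each camera call takes 0.05 s, during which the arm holds its last target. There are 200 camera calls.

## Working session

There is one attempt and no reset: what is moved stays moved. The work goes in short steps, Python scripts to look and compute and a shell command to move; the robot and the scene stay as the last step left them, time stands still between calls to the robot, and variables do not carry over. Pictures are saved under pics/ and viewed, at most 10 in all, crops included, and the job is handed in when it is done.

```bash
ls; mkdir -p pics
cat > h.py <<'E'
import numpy as np,cv2,json
from workcell import manip,eyes,job
from scipy.spatial.transform import Rotation as R
def cam(n):
    o=manip.get_obs(); p,d=eyes.camera(n); c=eyes.camera_params(n)
    if 'hand_eye' in c:
        T=np.eye(4);T[:3,:3]=R.from_quat(o['ee_rot']).as_matrix();T[:3,3]=o['position'];W=T@np.array(c['hand_eye'])
    else: W=np.array(c['world_from_camera'])
    return p,d,c,W
def pts(d,c,W):
    v,u=np.mgrid[:d.shape[0],:d.shape[1]]
    P=np.stack([(u-c['cx'])/c['fx']*d,(v-c['cy'])/c['fy']*d,d],-1)
    return P@W[:3,:3].T+W[:3,3]
def save(n,p): cv2.imwrite('pics/'+n,p[...,::-1])
E
python3 - <<'E'
from h import *
for n in('scene','top'):
    p,d,c,W=cam(n);save(n+'.png',p);np.savez('pics/'+n+'.npz',p=p,d=d,P=pts(d,c,W));print(n,W.round(3).tolist(),c['fx'])
o=manip.get_obs();print(o,manip.hold_point_z)
E
```

```text
pics
scene [[0.232, 0.582, -0.779, 1.47], [0.973, -0.121, 0.199, -0.253], [0.021, -0.804, -0.595, 0.783], [0.0, 0.0, 0.0, 1.0]] 544.6761746488507
top [[-0.029, -0.995, 0.099, 0.47], [-0.999, 0.032, 0.021, -0.045], [-0.024, -0.098, -0.995, 1.186], [0.0, 0.0, 0.0, 1.0]] 488.81661296253105
{'clock': 0.1, 'joint_pos': array([-1.14958462,  0.33281665, -0.06467541,  1.46088817,  0.02156713,
        1.34987103, -0.08846087]), 'joint_velocities': array([ 1.13872038e-03, -2.79317421e-03, -1.63787792e-03,  8.34531702e-04,
        8.45325002e-04, -4.85268060e-06, -1.63274291e-03]), 'tau': array([ 1.96177156e-03, -6.26747060e+01,  4.98256367e-02, -3.92426562e+01,
        1.64386304e-02,  6.99146069e-03, -4.00466536e-05]), 'position': array([0.26820698, 0.56409847, 0.19537573]), 'ee_rot': array([ 2.20075183e-01,  9.75482700e-01, -6.32511973e-04, -1.25236980e-04]), 'ft_force': array([-0.06185139,  0.37928796, -0.82281848]), 'torque': array([-0.01997052,  0.0376195 , -0.01630114]), 'grasp_force': 0.0, 'grip_width': 1.0008956283269619} 0.0187
```

View pics/top.png

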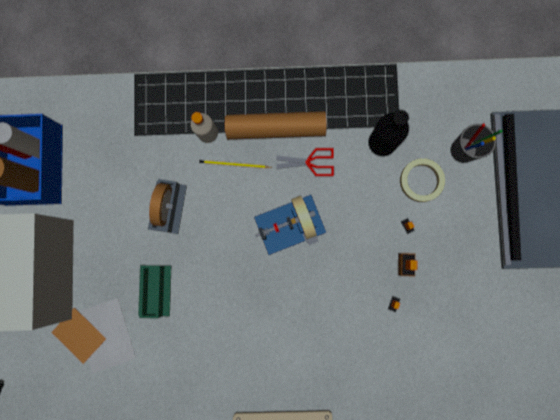

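View pics/scene.png

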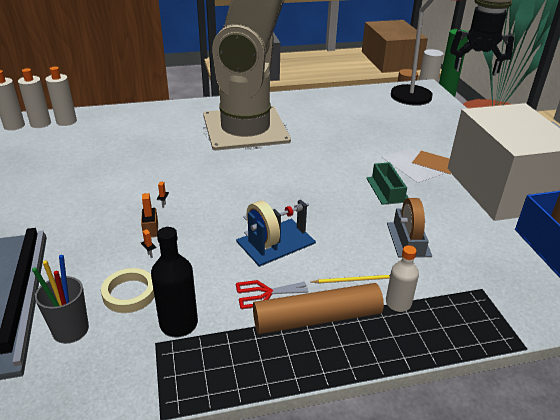

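The top view shows the dispenser at about (290,224) with its bar pointing left and slightly down. The holder with the largest tool is at (408,264) with smaller decoys at (408,226) and (394,304), and the green stand is at (155,291).

Run:
```python
from h import *
for n in ('top','scene'):
    z=np.load(f'pics/{n}.npz');p,d,P=z['p'],z['d'],z['P'];hsv=cv2.cvtColor(p,cv2.COLOR_RGB2HSV);H,S,V=[hsv[...,i].astype(int) for i in range(3)]
    print(n,'table z',np.median(P[...,2][(S<40)&(V>120)&(d>0)]))
    def rep(name,m,box):
        m=m&(d>0);b=np.zeros_like(m);b[box[1]:box[3],box[0]:box[2]]=1;q=P[m&b]
        if len(q)<5: print(name,len(q));return
        r=cv2.minAreaRect((q[:,:2]*1000).astype(np.float32))
        v,u=np.nonzero(m&b)
        print(name,len(q),'px',u.mean().round(1),v.mean().round(1),'rect',np.round(r[0],1),np.round(r[1],1),round(r[2],1),'z',np.percentile(q[:,2],[5,50,95]).round(4),'mean',q.mean(0).round(4))
    blue=(H>95)&(H<125)&(S>100)
    green=(H>65)&(H<95)&(S>80); orange=(H<16)&(S>180)&(V>150); red=((H<5)|(H>174))&(S>150)&(V>80); brown=(H<20)&(S>80)&(V<150)
    cream=(H>15)&(H<35)&(S>30)&(V>130)
    Z=P[...,2]
    if n=='top': B=dict(d=(245,185,335,262),s=(130,255,180,325),t=(393,250,425,280))
    else: B=dict(d=(230,180,325,270),s=(360,155,415,205),t=(135,188,158,240))
    rep('base',blue&(Z<0.025)&(Z>0),B['d']);rep('cheek',blue&(Z>0.075),B['d']);rep('collar',red,B['d']);rep('roll',cream,B['d'])
    rep('rolltop',cream&(Z>0.1),B['d'])
    rep('stand',green,B['s']);rep('standrim',green&(Z>.038),B['s']);rep('standfloor',green&(Z<.015),B['s'])
    rep('handle',orange,B['t']);rep('handletop',orange&(Z>.085),B['t']);rep('holder',brown&(Z<.06),B['t']);
    rep('dark',(V<60)&(Z>.03),B['t'])
```

```text
top table z 0.0005861599896016534
base 1502 px 285.2 226.6 rect [552.3 -30.6] [ 97.4 147.2] 19.7 z [0.0051 0.0086 0.0123] mean [ 0.5468 -0.0201  0.0086]
cheek 110 px 299.7 216.9 rect [550.7 -24. ] [ 60.1 122.8] 20.0 z [0.0811 0.0859 0.0897] mean [ 0.5628 -0.055   0.0858]
collar 21 px 275.8 227.3 rect [541.1  -0. ] [16.9  6. ] 24.7 z [0.0823 0.0871 0.0903] mean [ 5.409e-01 -4.000e-04  8.640e-02]
roll 256 px 303.3 216.4 rect [560.9 -56.8] [83.4 35.2] 19.3 z [0.0966 0.1093 0.1171] mean [ 0.5617 -0.0627  0.1079]
rolltop 218 px 302.8 215.1 rect [564.4 -62.4] [76.4 22.5] 19.7 z [0.1013 0.1107 0.1174] mean [ 0.5646 -0.0618  0.1099]
stand 1512 px 154.3 291.1 rect [403.5 298.9] [ 75.2 117.8] 87.9 z [0.0027 0.01   0.047 ] mean [0.4024 0.2947 0.0204]
standrim 418 px 149.4 292.1 rect [403.5 299.1] [ 45.9 118. ] 87.5 z [0.0401 0.0449 0.0488] mean [0.4021 0.2992 0.0448]
standfloor 842 px 157.2 290.5 rect [403.3 298.9] [ 75.2 116.9] 87.9 z [0.0022 0.0062 0.0118] mean [0.4029 0.2918 0.0064]
handle 1
handletop 1
holder 158 px 404.1 264.6 rect [ 448.  -308.8] [48.  48.4] 88.1 z [0.0182 0.0426 0.0563] 
[... 914 characters left out ...]
77.0 rect [403.  298.7] [ 47.2 131.9] 87.9 z [0.0386 0.0431 0.0462] mean [0.4089 0.2975 0.0427]
standfloor 394 px 383.1 189.7 rect [404.5 297.6] [ 74.9 130.2] 89.1 z [0.0019 0.0058 0.0136] mean [0.4098 0.2838 0.0065]
handle 67 px 145.3 210.4 rect [ 491.3 -304.6] [ 13.6 105.9] 87.1 z [0.0522 0.0936 0.0973] mean [ 0.4817 -0.305   0.0807]
handletop 37 px 145.0 196.0 rect [ 449.4 -302.5] [13.6 22.1] 86.7 z [0.0929 0.0959 0.0984] mean [ 0.4499 -0.3026  0.0958]
holder 291 px 149.7 225.3 rect [ 452.8 -302.2] [ 34.3 191.2] 89.7 z [0.0065 0.0354 0.0582] mean [ 0.4755 -0.3009  0.034 ]
dark 129 px 149.3 216.8 rect [ 560.  -297.7] [380.8  37.4] 0.2 z [0.034  0.0452 0.049 ] mean [ 0.4663 -0.2995  0.051 ]
```

```bash
python3 -m crank '[[[8.5,0.8,-5,0.5,0,0,2],[8.5,0.8,-5,0,0,0,2],[8.5,0.8,-5,0,0,0,2],[8.5,0.8,-5,0,0,0,2],[8.5,3,-5,0,0,0,2],[8.5,3,-5,0,0,0,2],[8.5,3,-5,0,0,0,2],[8.5,3,-5,0,0,0,2],[8.5,2.9,-5,0,0,0,2],[8.5,0,-5,0,0,0,2],[8.5,0,-6,0,0,0,1],[8.5,0,-6,0,0,0,0],[8.5,0,-6,0,0,0,0],[8.5,0,-6,0,0,0,0],[8.5,0,-6,0,0,0,0],[8.5,0,-6,0,0,0,0],[8.5,0,-0.6,0,0,0,0],[8.5,0,0,0,0,0,0]]]' 40
python3 - <<'E'
from h import *
p,d,c,W=cam('wrist');save('w1.png',p);np.savez('pics/w1.npz',p=p,d=d,P=pts(d,c,W));o=manip.get_obs();print(o['clock'],o['position'],o['ee_rot'],np.round(c['hand_eye'],3))
E
```

```text
clock: 2.35
position: [0.4491, -0.3014, 0.2007]
ee_rot: [0.039, 0.999, 0.0, -0.001]
ft_force: [-0.4, 1.5, 0.1]
grip_width: 1.001
grasp_force: 0.0
2.4 [ 0.4495145  -0.30035727  0.20076492] [ 3.81431833e-02  9.99272133e-01  4.09769326e-04 -3.65200826e-04] [[ 0.    -0.948 -0.317  0.08 ]
 [ 1.    -0.     0.001  0.001]
 [-0.001 -0.317  0.948 -0.178]
 [ 0.     0.     0.     1.   ]]
```

View pics/w1.png

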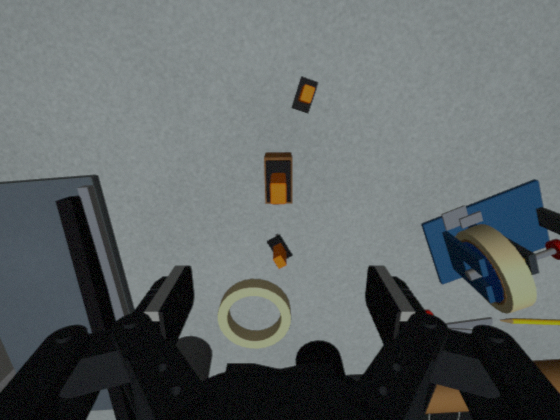

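The wrist view shows the large tool in its holder at (278,180), roughly aligned with the gripper. The small decoys are at (305,95) and (280,250).

Run:
```python
from h import *
z=np.load('pics/w1.npz');p,P=z['p'],z['P'];hsv=cv2.cvtColor(p,cv2.COLOR_RGB2HSV);H,S,V=[hsv[...,i].astype(int) for i in range(3)]
Z=P[...,2];b=np.zeros(Z.shape,bool);b[145:212,255:300]=1
for n,m in (('handletop',(Z>.088)),('guard',(Z>.036)&(Z<.056)&(V<70)),('rim',(Z>.03)&(Z<.06)),('all',Z>.03)):
    q=P[m&b]; print(n,len(q),cv2.minAreaRect((q[:,:2]*1000).astype(np.float32)),np.percentile(q,[5,50,95],axis=0).round(4).tolist())
```

```text
handletop 388 ((414.44122314453125, -299.149658203125), (15.75372314453125, 89.92552185058594), 85.83673095703125) [[0.4383, -0.3087, 0.0923], [0.4474, -0.3012, 0.0958], [0.4581, -0.2942, 0.0972]]
guard 570 ((447.3999328613281, -301.9195556640625), (27.63457679748535, 50.403656005859375), 86.15544891357422) [[0.4259, -0.3149, 0.0443], [0.4371, -0.2999, 0.046], [0.468, -0.2883, 0.0473]]
rim 884 ((449.44580078125, -301.61456298828125), (31.766447067260742, 54.46388244628906), 86.06168365478516) [[0.4229, -0.3164, 0.0399], [0.4371, -0.2998, 0.0455], [0.471, -0.2862, 0.0474]]
all 1362 ((423.1002197265625, -299.80078125), (31.766447067260742, 107.2797622680664), 86.06168365478516) [[0.4233, -0.3157, 0.0403], [0.4399, -0.3008, 0.0464], [0.4685, -0.2869, 0.0966]]
```

```bash
python3 -m crank '[[[8.5,-0.05,-0.1,-4,0,0,0.5],[8.5,0,0,-5,0,0,0],[8.5,0,0,-4,0,0,0],[8.5,0,0,-1.8,0,0,0],[8.5,0,0,0,0,0,0],[1.2,0,0,0,0,0,0],[1.2,0,0,0,0,0,0],[1.2,0,0,0,0,0,0],[1.2,0,0,0,0,0,0],[1.2,0,0,0,0,0,0],[1.2,0,0,0,0,0,0],[1.2,0,0,0,0,0,0]]]' 60
```

```text
clock: 3.9
position: [0.4491, -0.3027, 0.0537]
ee_rot: [0.034, 0.999, 0.0, 0.0]
ft_force: [-1.2, 1.1, 4.8]
grip_width: 0.161
grasp_force: 58.8
```

```bash
python3 -m crank '[[[1.2,0,0,2,0,0,0],[1.2,0,0,5,0,0,0],[1.2,0,0,6,0,0,0],[1.2,1,3,3,0,0,3],[1.2,1,5,0,0,0,4],[1.2,2,5,0,0,0,4],[1.2,2,5,0,0,0,4],[1.2,2,5,0,0,0,4],[1.2,2,5,0,0,0,4.4],[1.2,0,0,0,0,0,0],[1.2,0,0,0,0,0,0],[1.2,0,0,0,0,0,0]]]' 60
python3 - <<'E'
from h import *
p,d,c,W=cam('wrist');save('w2.png',p);np.savez('pics/w2.npz',p=p,d=d,P=pts(d,c,W),W=W,k=[c['fx'],c['fy'],c['cx'],c['cy']]);o=manip.get_obs();print(o['clock'],o['position'],o['ee_rot'],o['ft_force'],o['torque'])
E
```

```text
clock: 5.4
position: [0.5486, -0.024, 0.2133]
ee_rot: [-0.168, 0.986, -0.0, 0.0]
ft_force: [0.1, -1.4, -0.8]
grip_width: 0.167
grasp_force: 59.0
5.45 [ 0.54858994 -0.02388301  0.21331292] [-1.67931755e-01  9.85798619e-01  5.25582618e-05  8.19155666e-05] [-0.23278557 -0.15933171  0.08952971] [ 0.02181483 -0.01467863  0.01988453]
```

View pics/w2.png

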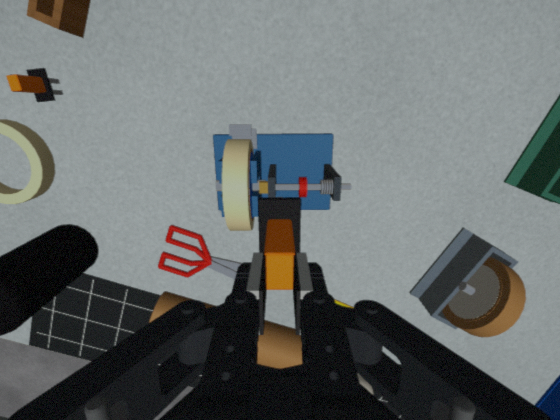

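The wrist view looks down on the dispenser with its bar horizontal at row 187. The post is at column 271, the red collar at 303 and the end post at 335. The held tool is at (280,250).

Run:
```python
from h import *
z=np.load('pics/w2.npz');p,d,P=z['p'],z['d'],z['P'];hsv=cv2.cvtColor(p,cv2.COLOR_RGB2HSV);H,S,V=[hsv[...,i].astype(int) for i in range(3)]
Z=P[...,2]
def box(x0,y0,x1,y1):
    b=np.zeros(Z.shape,bool);b[y0:y1,x0:x1]=1;return b
def rep(n,m):
    q=P[m&(d>0)];r=cv2.minAreaRect((q[:,:2]*1000).astype(np.float32));print(n,len(q),np.round(r[0],1),np.round(r[1],1),round(r[2],2),'z',np.percentile(q[:,2],[5,50,95]).round(4));return r
r=rep('base',box(205,125,340,215)&(Z<.02)&(Z>.003)&(H>95)&(H<125)&(S>100))
th=np.deg2rad(19.4);O=np.array([.5525,-.0307])-.035*np.array([-np.sin(th),np.cos(th)])
def loc(n,m):
    q=P[m&(d>0)];e=q[:,:2]-O;x=e@[np.cos(th),np.sin(th)];y=e@[-np.sin(th),np.cos(th)]
    print(n,len(q),'lx',(np.percentile(x,[3,50,97])*1e3).round(1),'ly',(np.percentile(y,[3,50,97])*1e3).round(1),'z',(np.percentile(q[:,2],[3,50,97])*1e3).round(1))
print(O)
loc('baseL',box(205,125,340,215)&(Z<.02)&(Z>.003)&(H>95)&(H<125)&(S>100))
loc('post',box(264,160,282,205)&(Z>.08)&(V<90))
loc('endpost',box(325,160,345,205)&(Z>.08)&(V<90))
loc('collar',box(290,170,318,205)&(S>150)&((H<6)|(H>174)))
loc('bar1',box(280,182,297,195)&(Z>.06)); loc('bar2',box(310,182,319,195)&(Z>.06))
loc('roll',box(215,135,257,200)&(Z>.105)); loc('roll wide',box(215,135,257,232)&(Z>.1)&(H>15)&(H<35))
# tool in hand (relative to TCP, tool-aligned)
loc('handletop',box(255,215,305,292)&(H<20)&(S>150)&(V>100)); loc('guard',box(250,195,310,225)&(V<60)&(Z>.12))
T=manip.get_obs()['position'];e=T[:2]-O;print('TCP loc',e@[np.cos(th),np.sin(th)],e@[-np.sin(th),np.cos(th)])
```

```text
base 4227 [553.2 -30.4] [ 99.4 148.8] 19.96 z [0.0068 0.0081 0.0095]
[ 0.56412564 -0.06371279]
baseL 4227 lx [-47.5 -18.9  43.6] ly [-36.5  61.9 105.2] z [6.6 8.1 9.7]
post 306 lx [-25.3 -12.    7.3] ly [31.  36.2 43.3] z [ 84.5  87.3 206.5]
endpost 191 lx [-12.3  -1.2  11.8] ly [ 98.9 101.9 105.7] z [81.1 86.  87.3]
collar 143 lx [-9.4 -1.7  9.2] ly [63.6 66.9 70.7] z [78.7 85.1 87.3]
bar1 102 lx [-2.6 -0.3  2.7] ly [43.6 52.1 60.6] z [76.5 78.7 80.2]
bar2 54 lx [-2.7 -0.2  2.9] ly [75.5 79.8 84. ] z [76.9 78.6 80. ]
roll 998 lx [-30.3 -14.7   1.7] ly [-10.3   1.2  12.6] z [105.7 113.6 117.3]
roll wide 939 lx [-35.2  -0.6  35.4] ly [-10.    2.3  12.8] z [100.5 108.3 115.4]
handletop 1502 lx [-12.4  -7.7   7.5] ly [36.4 42.6 49.2] z [217.3 255.2 256.7]
guard 994 lx [-25.1 -18.2  -8.6] ly [29.6 42.  55.5] z [204.  205.6 206.7]
TCP loc -0.0014237193808559583 0.04272871206048426
```

```bash
python3 -m crank '[[[1.2,0,0.35,-2,0,0,0.2],[1.2,0,0,-3,0,0,0],[1.2,0,0,-2,0,0,0],[1.2,0,0,0,0,0,0],[1.2,0,0,0,0,0,0]]]'
python3 - <<'E'
from h import *
o=manip.get_obs();th=np.deg2rad(19.4);O=[.56413,-.06371];e=o['position'][:2]-O;print(e@[np.cos(th),np.sin(th)],e@[-np.sin(th),np.cos(th)],o['position'][2],o['ft_force'])
p,d,c,W=cam('wrist');P=pts(d,c,W);Z=P[...,2]
hsv=cv2.cvtColor(p,cv2.COLOR_RGB2HSV);H,S,V=[hsv[...,i].astype(int) for i in range(3)];save('w3.png',p)
e=P[...,:2]-O;x=e@[np.cos(th),np.sin(th)];y=e@[-np.sin(th),np.cos(th)]
m=(S>150)&((H<6)|(H>174))&(Z>.06)&(abs(y-.067)<.02)&(abs(x)<.02)
for n,m in(('collar',m),('bar',(Z>.07)&(Z<.083)&(y>.073)&(y<.09)&(abs(x)<.006)),('bar1',(Z>.07)&(Z<.083)&(y>.042)&(y<.06)&(abs(x)<.008)),('endpost',(Z>.08)&(Z<.09)&(y>.09)&(abs(x)<.015)&(y<.115)),('guard',(V<60)&(Z>.12)&(Z<.145)&(abs(x)<.03)&(abs(y-.046)<.02))):
    if m.sum()>3: print(n,m.sum(),*[(np.percentile(a[m],[3,50,97])*1e3).round(1) for a in(x,y,Z)])
E
```

```text
clock: 6.08
position: [0.5493, -0.0195, 0.1442]
ee_rot: [-0.17, 0.985, 0.0, 0.001]
ft_force: [0.7, 0.5, -0.6]
grip_width: 0.16
grasp_force: 59.0
0.0007100497566749474 0.04662382296887682 0.14418392808032815 [ 0.69654219  0.49285725 -0.64626759]
collar 239 [-16.7  -5.1   7.8] [54.3 67.  70.7] [ 77.9  85.6 268.1]
bar 182 [-5.5 -0.7  4.9] [73.6 82.9 89.8] [74.  78.5 82.3]
endpost 459 [-12.6  -0.7  11.7] [ 90.8 100.9 106.5] [80.4 85.5 87. ]
guard 1313 [-22.8 -13.1  12. ] [33.6 45.9 59.5] [134.8 136.4 137.5]
```

View pics/w3.png

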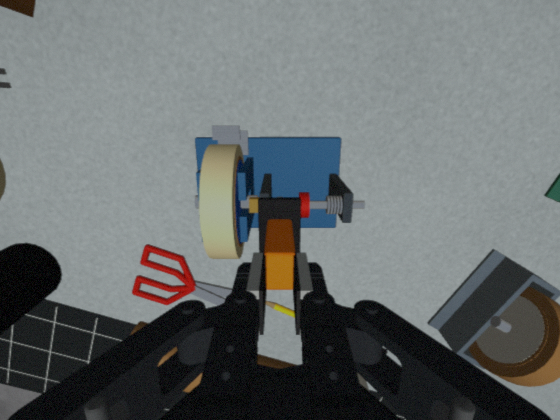

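The guard is centred over the bar next to the collar, with the collar at column 305 and the fork under the guard at (280,215). I'll go down over the pin.

```bash
python3 -m crank '[[[1.2,-0.08,-0.03,-0.8,0,0,0],[1.2,0,0,-0.3,0,0,0],[1.2,0,0,-0.3,0,0,0],[1.2,0,0,0,0,0,0]]]'; python3 -m crank '[[[1.2,0,0,-0.5,0,0,0],[1.2,0,0,-0.6,0,0,0],[1.2,0,0,-0.6,0,0,0],[1.2,0,0,0,0,0,0],[1.2,0,0,0,0,0,0]]]'
```

```text
clock: 6.62
position: [0.5479, -0.0193, 0.1289]
ee_rot: [-0.171, 0.985, 0.0, -0.0]
ft_force: [-1.2, -0.3, -1.2]
grip_width: 0.16
grasp_force: 59.0
clock: 7.25
position: [0.5481, -0.0193, 0.1122]
ee_rot: [-0.171, 0.985, 0.0, 0.0]
ft_force: [0.6, 0.3, -0.8]
grip_width: 0.159
grasp_force: 59.0
```

```bash
python3 -m crank '[[[1.2,-0.17,0.47,0,0,0,0],[1.2,-0.1,0.28,0,0,0,0],[1.2,-0.066,0.19,0,0,0,0],[1.2,0,0,0,0,0,0]]]'; python3 -m crank '[[[1.2,-0.033,0.094,0,0,0,0],[1.2,0,0,0,0,0,0]]]';python3 -m crank '[[[1.2,-0.033,0.094,0,0,0,0],[1.2,0,0,0,0,0,0]]]'
```

```text
clock: 7.75
position: [0.5447, -0.0097, 0.1122]
ee_rot: [-0.171, 0.985, 0.0, 0.0]
ft_force: [0.7, -0.4, -0.4]
grip_width: 0.16
grasp_force: 59.0
clock: 8.0
position: [0.5443, -0.0089, 0.1121]
ee_rot: [-0.171, 0.985, 0.0, -0.0]
ft_force: [-0.1, 0.6, 0.0]
grip_width: 0.164
grasp_force: 59.0
clock: 8.25
position: [0.544, -0.008, 0.1121]
ee_rot: [-0.171, 0.985, 0.0, -0.0]
ft_force: [0.1, 0.2, -0.6]
grip_width: 0.16
grasp_force: 59.0
```

```bash
for i in 1; do python3 -m crank '[[[1.2,-0.033,0.094,0,0,0,0],[1.2,0,0,0,0,0,0]]]' | grep -E 'pos|ft';done; python3 -m crank '[[[1.2,-0.033,0.094,0,0,0,0],[1.2,0,0,0,0,0,0]]]'| grep -E 'pos|ft'
```

```text
position: [0.5437, -0.007, 0.1121]
ft_force: [0.5, -0.5, -1.0]
position: [0.5434, -0.0062, 0.1122]
ft_force: [0.9, -1.2, -1.6]
```

```bash
python3 -m crank '[[[1.2,-0.033,0.094,0,0,0,0],[1.2,0,0,0,0,0,0]]]' | grep -E 'pos|ft'
```

```text
position: [0.5431, -0.0055, 0.1122]
ft_force: [0.9, -0.6, -1.1]
```

```bash
python3 -m crank '[[[1.2,-0.033,0.094,0,0,0,0],[1.2,0,0,0,0,0,0]]]' | grep -E 'pos|ft'
```

```text
position: [0.5428, -0.0046, 0.1122]
ft_force: [1.7, -2.8, -1.4]
```

```bash
python3 -m crank '[[[1.2,-0.033,0.094,0,0,0,0],[1.2,0,0,0,0,0,0]]]' | grep -E 'pos|ft'
```

```text
position: [0.5425, -0.0039, 0.1122]
ft_force: [1.9, -4.2, -2.0]
```

```bash
cat > roll.py <<'E'
from h import *
th=np.deg2rad(19.4);O=[.56413,-.06371]
o=manip.get_obs();p,d,c,W=cam('wrist');P=pts(d,c,W);e=P[...,:2]-O;x=e@[np.cos(th),np.sin(th)];y=e@[-np.sin(th),np.cos(th)];Z=P[...,2]
hsv=cv2.cvtColor(p,cv2.COLOR_RGB2HSV);H,S,V=[hsv[...,i].astype(int) for i in range(3)]
q=Z[(abs(x)<.03)&(abs(y)<.014)&(Z>.09)&(Z<.15)&(H>15)&(H<35)];m=(S>150)&((H<6)|(H>174))&(Z>.07)&(Z<.095)&(abs(y-.067)<.025)&(abs(x)<.015)
e=o['position'][:2]-O
print('roll top',np.percentile(q,98).round(4),'collar y',np.percentile(y[m],[3,50,97]).round(4),'tcp ly',(e@[-np.sin(th),np.cos(th)]).round(4),'Fy',(o['ft_force'][:2]@[-np.sin(th),np.cos(th)]).round(1),o['clock'])
E
python3 -m crank '[[[1.2,-0.033,0.094,0,0,0,0],[1.2,0,0,0,0,0,0]]]' | grep -E 'pos|ft'; python3 roll.py
```

```text
position: [0.5422, -0.003, 0.1122]
ft_force: [0.9, -4.7, -1.2]Traceback (most recent call last):
  File "roll.py", line 7, in <module>
    print('roll top',np.percentile(q,98).round(4),'collar y',np.percentile(y[m],[3,50,97]).round(4),'tcp ly',(e@[-np.sin(th),np.cos(th)]).round(4),'Fy',(o['ft_force'][:2]@[-np.sin(th),np.cos(th)]).round(1),o['clock'])
                                                             ~~~~~~~~~~~~~^^^^^^^^^^^^^^^^
    return _quantile_unchecked(
        a, q, axis, out, overwrite_input, method, keepdims, weights)
    return _ureduce(a,
                    func=_quantile_ureduce_func,
    ...<5 lines>...
                    overwrite_input=overwrite_input,
                    method=method)
    r = func(a, **kwargs)
    result = _quantile(arr,
                       quantiles=q,
    ...<2 lines>...
                       out=out,
                       weights=wgt)
    slices_having_nans = np.isnan(arr[-1, ...])
                                  ~~~^^^^^^^^^
IndexError: index -1 is out of bounds for axis 0 with size 0
```

```bash
python3 -m crank '[[[1.2,-0.033,0.094,0,0,0,0],[1.2,0,0,0,0,0,0]]]' | grep -E 'pos|ft'; python3 roll.py
```

```text
position: [0.5419, -0.002, 0.1122]
ft_force: [1.8, -4.5, -1.1]Traceback (most recent call last):
  File "roll.py", line 7, in <module>
    print('roll top',np.percentile(q,98).round(4),'collar y',np.percentile(y[m],[3,50,97]).round(4),'tcp ly',(e@[-np.sin(th),np.cos(th)]).round(4),'Fy',(o['ft_force'][:2]@[-np.sin(th),np.cos(th)]).round(1),o['clock'])
                                                             ~~~~~~~~~~~~~^^^^^^^^^^^^^^^^
    return _quantile_unchecked(
        a, q, axis, out, overwrite_input, method, keepdims, weights)
    return _ureduce(a,
                    func=_quantile_ureduce_func,
    ...<5 lines>...
                    overwrite_input=overwrite_input,
                    method=method)
    r = func(a, **kwargs)
    result = _quantile(arr,
                       quantiles=q,
    ...<2 lines>...
                       out=out,
                       weights=wgt)
    slices_having_nans = np.isnan(arr[-1, ...])
                                  ~~~^^^^^^^^^
IndexError: index -1 is out of bounds for axis 0 with size 0
```

```bash
sed -i "s/'collar y',np.percentile(y\[m\],\[3,50,97\]).round(4),//" roll.py; python3 roll.py; python3 -m crank '[[[1.2,-0.033,0.094,0,0,0,0],[1.2,0,0,0,0,0,0]]]' | grep -E 'ft'; python3 roll.py
```

```text
roll top 0.1162 tcp ly 0.0656 Fy -4.7 10.1
ft_force: [1.7, -4.7, -0.9]
roll top 0.1163 tcp ly 0.0665 Fy -5.0 10.4
```

```bash
python3 -m crank '[[[1.2,-0.033,0.094,0,0,0,0],[1.2,0,0,0,0,0,0]]]' | grep -E 'ft'; python3 roll.py
```

```text
ft_force: [2.0, -4.7, -1.5]
roll top 0.1163 tcp ly 0.0675 Fy -5.1 10.7
```

```bash
python3 -m crank '[[[1.2,-0.025,0.07,0,0,0,0],[1.2,0,0,0,0,0,0]]]' | grep -E 'ft'; python3 roll.py
```

```text
ft_force: [2.1, -5.0, -1.0]
roll top 0.1166 tcp ly 0.0681 Fy -5.5 11.0
```

```bash
python3 -m crank '[[[1.2,-0.025,0.07,0,0,0,0],[1.2,0,0,0,0,0,0]]]' | grep -E 'ft'; python3 roll.py
```

```text
ft_force: [2.5, -5.1, -0.5]
roll top 0.1166 tcp ly 0.0688 Fy -5.6 11.3
```

```bash
python3 -m crank '[[[1.2,-0.017,0.047,0,0,0,0],[1.2,0,0,0,0,0,0]]]' | grep -E 'ft'; python3 roll.py
```

```text
ft_force: [2.3, -6.5, -1.5]
roll top 0.1167 tcp ly 0.0693 Fy -6.9 11.6
```

```bash
python3 -m crank '[[[1.2,-0.017,0.047,0,0,0,0],[1.2,0,0,0,0,0,0]]]' | grep -E 'ft'; python3 roll.py
```

```text
ft_force: [1.6, -3.9, -1.2]
roll top 0.1272 tcp ly 0.0702 Fy -4.2 11.9
```

```bash
python3 -m crank '[[[1.2,0.1,-0.28,0,0,0,0],[1.2,0.1,-0.28,0,0,0,0],[1.2,0.1,-0.28,0,0,0,0],[1.2,0.16,-0.47,0,0,0,0],[1.2,0.2,-0.58,0,0,0,0],[1.2,0,0,0,0,0,0],[1.2,0,0,1,0,0,0],[1.2,0,0,2,0,0,0],[1.2,0,0,4,0,0,0],[1.2,0,0,4,0,0,0],[1.2,0,0,0,0,0,0],[1.2,0,0,0,0,0,0]]]' ; python3 roll.py
python3 - <<'E'
from h import *
o=manip.get_obs();a=2*np.degrees(np.arctan2(o['ee_rot'][1],o['ee_rot'][0]));t=2*np.degrees(np.arctan2(.999,.034));print('to holder cm',(np.array([.4491,-.3027,.0537])-o['position'])*100,'yaw',t-a)
p,d,c,W=cam('wrist');save('w4.png',p)
E
```

```text
clock: 13.45
position: [0.5466, -0.0159, 0.222]
ee_rot: [-0.171, 0.985, 0.0, -0.0]
ft_force: [-0.1, -0.0, -1.0]
grip_width: 0.157
grasp_force: 59.1
roll top 0.1279 tcp ly 0.0509 Fy -0.0 13.45
to holder cm [ -9.72010663 -28.67672999 -16.77105841] yaw -23.586948287343546
```

View pics/w4.png

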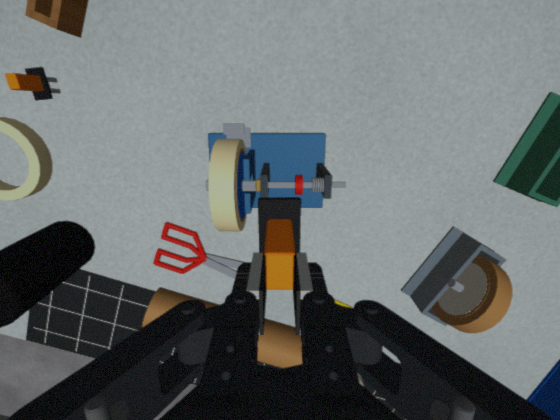

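The roll has popped up (its top is at 0.128) and the bar has sprung back. The tool is still upright in the grip at (280,250).

```bash
python3 -m crank '[[[1.2,0,-2,0,0,0,-2],[1.2,-1,-5,0,0,0,-4],[1.2,-2,-5,0,0,0,-4],[1.2,-2,-5,0,0,0,-4],[1.2,-2,-5,0,0,0,-4],[1.2,-2,-5,0,0,0,-4],[1.2,-0.72,-1.68,-3,0,0,-1.6],[1.2,0,0,-4,0,0,0],[1.2,0,0,-3,0,0,0],[1.2,0,0,0,0,0,0],[1.2,0,0,0,0,0,0]]]'
python3 - <<'E'
from h import *
o=manip.get_obs();a=2*np.degrees(np.arctan2(o['ee_rot'][1],o['ee_rot'][0]));t=2*np.degrees(np.arctan2(.999,.034));print('to holder cm',(np.array([.4491,-.3027,.0537])-o['position'])*100,'yaw',t-a,o['clock'])
p,d,c,W=cam('wrist');save('w5.png',p);P=pts(d,c,W)
Z=P[...,2];V=p.max(-1)
T=o['position']
def s(n,m):
    m=m&(abs(P[...,0]-T[0])<.035)&(abs(P[...,1]-T[1])<.03)
    if m.sum()>5:
        q=P[m]; r=cv2.minAreaRect((q[:,:2]*1000).astype(np.float32)); print(n,m.sum(),(np.percentile(q,[2,50,98],axis=0)*1e3).round(1).tolist(),r)
s('guard',(V<60)&(abs(Z-(T[2]-.008))<.005)); s('holder',(Z>.032)&(Z<.05))
E
```

```text
clock: 14.92
position: [0.4496, -0.3039, 0.1232]
ee_rot: [0.035, 0.999, -0.0, 0.0]
ft_force: [0.2, 0.1, -0.5]
grip_width: 0.162
grasp_force: 59.1
to holder cm [-0.0506816   0.12466605 -6.95285262] yaw 0.10612410292534946 14.925
guard 1328 [[425.7, -316.4, 113.7], [435.7, -302.2, 115.5], [461.8, -289.4, 116.8]] ((444.74554443359375, -302.8797302246094), (27.17398452758789, 38.66325378417969), 85.95378875732422)
holder 742 [[421.6, -316.2, 33.1], [429.5, -299.9, 41.0], [445.7, -284.6, 42.4]] ((434.221435546875, -300.5537109375), (31.96370506286621, 24.391450881958008), 86.09909057617188)
```

View pics/w5.png

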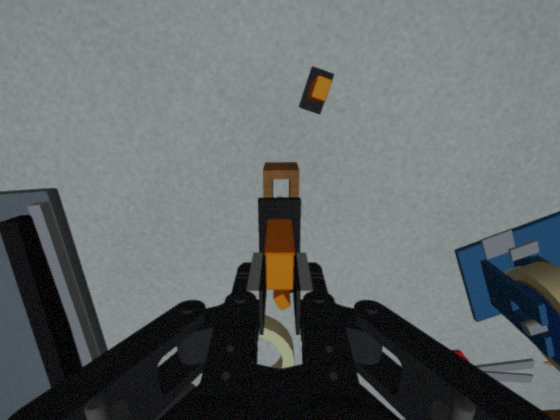

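The tool is held over the empty holder mouth at (280,180), and the guard has not slipped. I'll lower it and release.

```bash
python3 -m crank '[[[1.2,-0.05,0.13,-1.5,0,0,0],[1.2,0,0,-2,0,0,0],[1.2,0,0,-2,0,0,0],[1.2,0,0,-1,0,0,0],[1.2,0,0,-0.4,0,0,0],[1.2,0,0,0,0,0,0],[1.2,0,0,0,0,0,0]]]'; python3 -m crank '[[[2.5,0,0,0,0,0,0],[5,0,0,0,0,0,0],[8.5,0,0,0,0,0,0],[8.5,0,0,0,0,0,0],[8.5,0,0,0,0,0,0],[8.5,0,0,0,0,0,0],[8.5,0,0,3,0,0,0],[8.5,0,0,5,0,0,0],[8.5,0,0,6,0,0,0],[8.5,0,0,2,0,0,0]]]' 40
```

```text
clock: 15.85
position: [0.4495, -0.302, 0.0538]
ee_rot: [0.034, 0.999, -0.0, 0.0]
ft_force: [-1.6, -0.8, 5.0]
grip_width: 0.162
grasp_force: 59.6
clock: 17.1
position: [0.4501, -0.3026, 0.2166]
ee_rot: [0.034, 0.999, -0.001, 0.002]
ft_force: [-0.3, -0.3, -0.4]
grip_width: 0.993
grasp_force: 0.0
```

```bash
python3 -m crank '[[[8.5,1.4,3,0,0,0,3],[8.5,2,4,0,0,0,4],[8.5,2,4,0,0,0,4],[8.5,2,4,0,0,0,4],[8.5,2,4,0,0,0,4],[8.5,2,5,0,0,0,4.3],[8.5,0,0,0,0,0,0],[8.5,0,0,0,0,0,0],[8.5,0,0,0,0,0,0]]]'
python3 - <<'E'
from h import *
th=np.deg2rad(19.5);O=[.56413,-.06371];ex=np.array([np.cos(th),np.sin(th)]);ey=np.array([-np.sin(th),np.cos(th)])
o=manip.get_obs();p,d,c,W=cam('wrist');save('w6.png',p);P=pts(d,c,W);e=P[...,:2]-O;x=e@ex;y=e@ey;Z=P[...,2]
hsv=cv2.cvtColor(p,cv2.COLOR_RGB2HSV);H,S,V=[hsv[...,i].astype(int) for i in range(3)]
m=(abs(x)<.05)&(abs(y)<.02)&(Z>.095)&(Z<.14)
q=P[m];print(m.sum(),cv2.minAreaRect((q[:,:2]*1000).astype(np.float32)))
for a,b in((-.03,-.02),(-.02,-.01),(-.01,0),(0,.01),(.01,.02)):
    k=m&(x>a)&(x<b); 
    if k.sum()>5: print(a,(np.percentile(y[k],[1,99])*1e3).round(1),np.percentile(Z[k],[2,98]).round(4))
e=o['position'][:2]-O;a=2*np.degrees(np.arctan2(o['ee_rot'][1],o['ee_rot'][0]))-90
print('tcp',e@ex,e@ey,o['position'],a,o['clock'])
# tool check in scene
p,d,c,W=cam('scene');save('s2.png',cv2.resize(p[140:280,100:380],None,fx=2,fy=2))
E
```

```text
clock: 18.23
position: [0.5629, -0.0629, 0.2132]
ee_rot: [-0.167, 0.986, -0.0, 0.0]
ft_force: [0.3, -0.3, -0.3]
grip_width: 0.997
grasp_force: 0.0
2340 ((563.6309814453125, -66.3536376953125), (89.56670379638672, 24.910568237304688), 19.73611068725586)
-0.03 [-14.2   9.7] [0.11   0.1243]
-0.02 [-14.2   9.6] [0.1151 0.1278]
-0.01 [-14.3   9.6] [0.1178 0.1293]
0 [-14.6   9.6] [0.1182 0.1294]
0.01 [-14.7   9.7] [0.117  0.1279]
tcp -0.0008748956098397725 0.0011908943748765986 [ 0.56290776 -0.06287946  0.21323925] 109.25727674987948 18.225
```

View pics/s2.png

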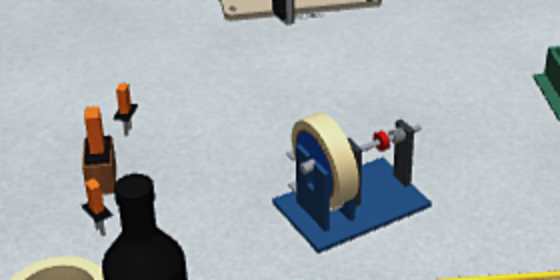

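The scene crop shows the tool upright in its holder at (97,145) and the roll raised in the dispenser at (320,165). The spring bar has pushed the roll slightly towards -y, so I'll re-centre before gripping.

```bash
python3 -m crank '[[[8.5,0.21,-0.32,-3,0,0,0.4],[8.5,0,0,-4,0,0,0],[8.5,0,0,-3,0,0,0],[8.5,0,0,-1.8,0,0,0],[3.4,0,0,0,0,0,0],[3.2,0,0,0,0,0,0],[3,0,0,0,0,0,0],[3,0,0,0,0,0,0],[3,0,0,0,0,0,0]]]' 20; python3 -m crank '[[[2.7,0,0,0,0,0,0],[2.5,0,0,0,0,0,0],[2.5,0,0,0,0,0,0]]]'
```

```text
clock: 19.45
position: [0.5654, -0.0648, 0.0954]
ee_rot: [-0.172, 0.985, 0.0, 0.0]
ft_force: [-0.2, -0.8, -0.0]
grip_width: 0.35
grasp_force: 0.0
clock: 19.82
position: [0.5652, -0.0648, 0.0951]
ee_rot: [-0.172, 0.985, 0.0, -0.0]
ft_force: [0.4, 0.2, 0.5]
grip_width: 0.291
grasp_force: 0.0
```

```bash
python3 -m crank '[[[2.3,0.03,-0.09,0,0,0,0],[2.3,0,0,0,0,0,0]]]'; python3 -m crank '[[[1.8,0,0,0,0,0,0],[1.8,0,0,0,0,0,0],[1.8,0,0,0,0,0,0]]]' 25
```

```text
clock: 20.08
position: [0.5655, -0.0659, 0.0951]
ee_rot: [-0.172, 0.985, 0.0, -0.0]
ft_force: [0.1, 0.6, -0.4]
grip_width: 0.271
grasp_force: 0.0
clock: 20.45
position: [0.5655, -0.0657, 0.0952]
ee_rot: [-0.172, 0.985, 0.0, -0.0]
ft_force: [0.3, 0.7, 0.3]
grip_width: 0.21
grasp_force: 0.0
```

```bash
python3 -m crank '[[[1.2,0,0,0,0,0,0],[1.2,0,0,0,0,0,0],[1.2,0,0,0,0,0,0]]]' 30
python3 - <<'E'
from h import *
p,d,c,W=cam('wrist');save('w7.png',p)
E
```

```text
clock: 20.82
position: [0.5655, -0.0657, 0.0951]
ee_rot: [-0.172, 0.985, 0.0, -0.0]
ft_force: [-0.6, 0.3, 1.0]
grip_width: 0.14
grasp_force: 0.0
```

View pics/w7.png

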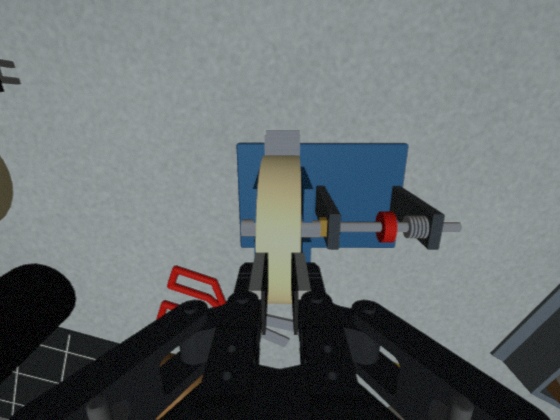

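The fingers stand either side of the roll at about (265,290) and (298,290), but the reported opening is below the roll's width. I'll check the depth.

Run:
```python
from h import *
th=np.deg2rad(19.5);O=[.56413,-.06371];ex=np.array([np.cos(th),np.sin(th)]);ey=np.array([-np.sin(th),np.cos(th)])
o=manip.get_obs();p,d,c,W=cam('wrist');P=pts(d,c,W);e=P[...,:2]-O;x=e@ex*1e3;y=e@ey*1e3;Z=P[...,2]*1e3
for v in(170,200,230,245,260,275,290,300,320): print(v,[(u,*np.round([x[v,u],y[v,u],Z[v,u]]).astype(int).tolist()) for u in(252,256,262,270,280,290,298,304)])
print({k:o[k] for k in('position','grip_width','grasp_force')},o['clock'])
for n in('top',):
    p,d,c,W=cam(n);P=pts(d,c,W);e=P[...,:2]-O;xx=e@ex;yy=e@ey;ZZ=P[...,2];m=(abs(xx)<.045)&(abs(yy)<.03)&(ZZ<.14);print(np.percentile(ZZ[m],[90,99]))
```

```text
170 [(252, -25, -27, 7), (256, -26, -23, 9), (262, -44, -12, 100), (270, -44, -8, 101), (280, -44, -2, 100), (290, -44, 4, 101), (298, -44, 8, 100), (304, -29, 18, 26)]
200 [(252, 3, -27, 8), (256, -21, -17, 85), (262, -31, -12, 116), (270, -31, -7, 116), (280, -31, -2, 116), (290, -31, 3, 117), (298, -32, 8, 118), (304, -22, 14, 86)]
230 [(252, 0, -21, 84), (256, -17, -15, 125), (262, -16, -12, 123), (270, -17, -7, 125), (280, -17, -2, 124), (290, -17, 3, 125), (298, -17, 8, 124), (304, 0, 14, 84)]
245 [(252, 48, -28, 8), (256, -9, -15, 126), (262, -9, -12, 126), (270, -9, -7, 127), (280, -9, -2, 127), (290, -9, 3, 127), (298, -9, 8, 127), (304, 10, 15, 87)]
260 [(252, 68, -29, 0), (256, -9, -14, 142), (262, -8, -11, 142), (270, -1, -7, 128), (280, -1, -2, 128), (290, -1, 3, 128), (298, -9, 7, 143), (304, -9, 10, 142)]
275 [(252, -8, -14, 156), (256, -9, -12, 157), (262, -8, -10, 156), (270, 9, -7, 127), (280, 8, -2, 128), (290, 8, 4, 128), (298, -9, 6, 157), (304, -9, 9, 156)]
290 [(252, -8, -13, 167), (256, -9, -12, 168), (262, -9, -9, 168), (270, 21, -7, 124), (280, 20, -2, 125),
[... 494 characters left out ...]
: 0.0} 20.875Traceback (most recent call last):
  File "<stdin>", line 7, in <module>
    return _quantile_unchecked(
        a, q, axis, out, overwrite_input, method, keepdims, weights)
    return _ureduce(a,
                    func=_quantile_ureduce_func,
    ...<5 lines>...
                    overwrite_input=overwrite_input,
                    method=method)
    r = func(a, **kwargs)
    result = _quantile(arr,
                       quantiles=q,
    ...<2 lines>...
                       out=out,
                       weights=wgt)
    slices_having_nans = np.isnan(arr[-1, ...])
                                  ~~~^^^^^^^^^
IndexError: index -1 is out of bounds for axis 0 with size 0
```

Run:
```python
from h import *
th=np.deg2rad(19.5);O=[.56413,-.06371];ex=np.array([np.cos(th),np.sin(th)]);ey=np.array([-np.sin(th),np.cos(th)])
p,d,c,W=cam('scene');save('s3.png',p);np.savez('pics/s3.npz',p=p,d=d,W=W);P=pts(d,c,W);e=P[...,:2]-O;x=e@ex*1e3;y=e@ey*1e3;Z=P[...,2]*1e3
for v in range(150,232,4):
    r=[]
    for u in range(244,296,3): r.append('%4d,%3d%s'%(Z[v,u],y[v,u],'c' if p[v,u].min()>60 and int(p[v,u,0])-int(p[v,u,2])>25 else 'b' if int(p[v,u,2])-int(p[v,u,0])>25 else '.'))
    print(v,' '.join(r))
```

```text
150  258,-38.  264,-38.  268,-37.  268,-33.  271,-30.  272,-26.  271,-20.  271,-16.  270,-10.  269, -4.  265,  4.  263, 10.  244, 33.   -2,276.    0,282.    0,289.    0,296.   -2,306.
154  249,-38.  254,-37.  257,-35.  260,-33.  261,-29.  263,-26.  263,-21.  264,-17.  261, -9.  261, -4.  239, 20.  237, 26.  233, 35.  230, 43.  226, 52.  225, 58.   -1,285.    0,292.
158  239,-38.  246,-38.  245,-33.  245,-27.  243,-21.  240,-14.  239, -8.  238, -2.  233,  6.  236,  9.  237, 13.  229, 26.  221, 38.  218, 46.  220, 49.  222, 52.   -2,274.    1,277.
162  237,-43.  239,-40.  239,-35.  235,-27.  233,-20.  237,-19.  238,-14.  227,  0.  225,  5.  229,  7.  228, 13.  203, 41.  207, 42.  212, 43.  217, 44.  210, 55.   -2,262.    0,267.
166  228,-44.  230,-40.  229,-34.  226,-27.  226,-22.  229,-20.  228,-13.  220, -2.  217,  5.  220,  7.  216, 16.  200, 35.  202, 38.  206, 40.  202, 49.    0,241.    0,248.   -3,258.
170  220,-44.   -1,134.  217,-32.  219,-28.  214,-20.  219,-19.  217,-12.  211, -2.  206,  6.  210,  8.  206, 16.  188, 37.  199, 33.  197, 40.  783,-481.    2,227.   -3,240.   -1,
[... 2068 characters left out ...]
 86,-19b   86,-13b   95,-14b  102,-14b  112,-15.  109, -8c  109, -2c  104,  5c   78, 29.   75, 37.    1, 97.    0,105.    0,110.    1,116.    0,123.
222    0, 11.   -2, 19.   80,-27.   81,-23.   80,-17.   82,-13b   92,-14b  101,-15.  103,-11c  101, -4c   99,  2c   96,  9c   65, 37.    6, 85b    4, 92b    7, 96b    6,103b    5,110b
226   -2,  5.    0, 10.   55,-18b   75,-26.   61,-11b   80,-19b   85,-16b   87,-13b   97,-14c   93, -6c   91,  0c   90,  6c   54, 37.    4, 78b    8, 81b    8, 87b    9, 92b    9, 98b
230    0, -3.    0,  3.   47,-20b   53,-19b   47,-10b   70,-19b   77,-18b   79,-14b   86,-14c   87, -9c   84, -1c   83,  4c   42, 38b    6, 68b    7, 74b    7, 80b    6, 87b    4, 94b
```

Run:
```python
from h import *
th=np.deg2rad(19.5);O=[.56413,-.06371];ex=np.array([np.cos(th),np.sin(th)]);ey=np.array([-np.sin(th),np.cos(th)])
z=np.load('pics/w2.npz');P=z['P'];p=z['p'];T=np.array([.5486,-.0239,.2133]);print(z['k'])
e=P[...,:2]-T[:2];x=e@ex*1e3;y=e@ey*1e3;Z=(P[...,2]-T[2])*1e3
print('w2 rel TCP')
for v in(215,230,240,248,252,256,260,270,280,288,300): print(v,[(u,*np.round([x[v,u],y[v,u],Z[v,u]]).astype(int).tolist(),p[v,u].tolist()) for u in(250,256,262,268,280,292)])
z=np.load('pics/w1.npz');P=z['P'];T=np.array([.4495,-.3004,.2008]);Q=(P-T)*1e3
print('w1');m=(Q[...,2]>-80)&(abs(Q[...,0])<40);q=Q[m];i=np.argsort(q[:,2])[:400:40];print(q[i].round())
```

```text
[302.64818036 302.64818036 279.23134537 207.59600184]
w2 rel TCP
215 [(250, 26, -30, -113, [83, 69, 52]), (256, 31, -25, -127, [52, 92, 126]), (262, -13, -11, -7, [20, 24, 25]), (268, -13, -7, -7, [29, 27, 31]), (280, -13, 1, -8, [32, 34, 31]), (292, -12, 8, -8, [22, 20, 24])]
230 [(250, 47, -32, -124, [137, 139, 125]), (256, 84, -33, -213, [150, 156, 158]), (262, -2, -11, -7, [19, 25, 27]), (268, -10, -7, 12, [98, 51, 9]), (280, -11, 1, 14, [100, 48, 2]), (292, -10, 8, 11, [83, 47, 31])]
240 [(250, 100, -42, -214, [149, 158, 158]), (256, 99, -33, -212, [153, 160, 162]), (262, 6, -12, -8, [26, 27, 32]), (268, -10, -6, 27, [102, 49, 11]), (280, -11, 0, 27, [102, 51, 12]), (292, -10, 7, 27, [96, 47, 15])]
248 [(250, 112, -42, -213, [147, 156, 156]), (256, 112, -34, -214, [149, 156, 157]), (262, 11, -12, -7, [23, 21, 25]), (268, -10, -6, 36, [103, 51, 15]), (280, -11, 0, 37, [102, 47, 5]), (292, -11, 7, 37, [98, 47, 7])]
252 [(250, 118, -42, -213, [145, 153, 152]), (256, 118, -34, -213, [114, 120, 121]), (262, 13, -12, -6, [39, 41, 36]), (268, -10, -6, 40, [136, 75, 26]), (280, -10, 0, 
[... 808 characters left out ...]
 43, [172, 116, 33]), (280, 5, 0, 42, [170, 114, 20]), (292, 5, 7, 42, [153, 96, 17])]
288 [(250, -9, -12, 71, [71, 74, 70]), (256, -9, -9, 71, [66, 70, 70]), (262, -9, -7, 70, [11, 8, 11]), (268, 10, -6, 42, [167, 108, 23]), (280, 10, 0, 42, [169, 108, 23]), (292, 10, 7, 42, [144, 89, 31])]
300 [(250, -10, -11, 80, [21, 12, 22]), (256, -10, -9, 80, [20, 25, 26]), (262, -4, -7, 72, [33, 34, 34]), (268, 199, -18, -213, [145, 152, 154]), (280, 199, 1, -213, [144, 151, 153]), (292, 199, 19, -213, [134, 140, 141])]
w1
[[  0.  43.  47.]
 [ -0.  43.  49.]
 [ -6. -42.  50.]
 [  6. -43.  51.]
 [ 12.  42.  51.]
 [ -6.  43.  52.]
 [ -5.  48.  52.]
 [  8. -43.  53.]
 [  0. -43.  53.]
 [-14. -48.  54.]]
```

Both depth views agree that the physical fingertips sit about 39 mm behind the reported TCP, so the pads closed just above the roll. I'll open and go lower, in checked steps.

```bash
python3 -m crank '[[[6.5,0,0,0.3,0,0,0],[6.5,0,0,0,0,0,0],[6.5,0,0,0,0,0,0],[6.5,0,0,0,0,0,0],[6.5,0,0,0,0,0,0],[6.5,0,0,-1,0,0,0],[6.5,0,0,-0.7,0,0,0],[6.5,0,0,0,0,0,0]]]'; python3 -m crank '[[[6.5,0,0,-0.8,0,0,0],[6.5,0,0,-0.8,0,0,0],[6.5,0,0,-0.6,0,0,0],[6.5,0,0,0,0,0,0],[4.5,0,0,0,0,0,0],[4,0,0,0,0,0,0],[3.5,0,0,0,0,0,0],[3,0,0,0,0,0,0],[3,0,0,0,0,0,0],[3,0,0,0,0,0,0]]]'
```

```text
clock: 22.02
position: [0.5649, -0.0657, 0.0802]
ee_rot: [-0.172, 0.985, 0.0, -0.001]
ft_force: [-0.3, -0.8, -0.2]
grip_width: 0.757
grasp_force: 0.0
clock: 23.28
position: [0.5655, -0.0657, 0.0592]
ee_rot: [-0.172, 0.985, 0.0, 0.0]
ft_force: [0.3, -0.1, -0.7]
grip_width: 0.355
grasp_force: 0.0
```

```bash
python3 -m crank '[[[2.6,0,0,0,0,0,0],[2.4,0,0,0,0,0,0],[2.2,0,0,0,0,0,0],[2.2,0,0,0,0,0,0]]]' 20; python3 -m crank '[[[1.5,0,0,0,0,0,0],[1.5,0,0,0,0,0,0],[1.5,0,0,0,0,0,0]]]' 30
```

```text
clock: 23.78
position: [0.5655, -0.0656, 0.0591]
ee_rot: [-0.172, 0.985, 0.0, -0.0]
ft_force: [-0.3, 0.2, 0.3]
grip_width: 0.275
grasp_force: 20.5
clock: 24.15
position: [0.5655, -0.0655, 0.0591]
ee_rot: [-0.172, 0.985, 0.0, -0.0]
ft_force: [-0.6, 1.2, 0.4]
grip_width: 0.273
grasp_force: 32.0
```

```bash
python3 -m crank '[[[1.5,0,0,0,0,0,0],[1.5,0,0,0.5,0,0,0],[1.5,0,0,1,0,0,0],[1.5,0,0,2,0,0,0],[1.5,0,0,2.5,0,0,0],[1.5,0,0,3,0,0,0],[1.5,0,0,2,0,0,0],[1.5,0,0,0,0,0,0]]]' 45; python3 -m crank '[[[1.5,-1,2,0,0,0,-1],[1.5,-2,4,0,0,0,-3],[1.5,-2,5,0,0,0,-3],[1.5,-2.2,5,0,0,0,-3],[1.5,-2,5,0,0,0,-3],[1.5,-2,5,0,0,0,-3],[1.5,-2,5,0,0,0,-3],[1.5,-2,4,0,0,0,-2.6],[1.5,-1,1.4,-2,0,0,0],[1.5,0,0,0,0,0,0],[1.5,0,0,0,0,0,0],[1.5,0,0,0,0,0,0]]]'
python3 - <<'E'
from h import *
o=manip.get_obs();T=o['position'];p,d,c,W=cam('wrist');save('w8.png',p);P=pts(d,c,W)
print(T,2*np.degrees(np.arctan2(o['ee_rot'][1],o['ee_rot'][0]))-90,o['clock'])
hsv=cv2.cvtColor(p,cv2.COLOR_RGB2HSV);H,S,V=[hsv[...,i].astype(int) for i in range(3)];Z=P[...,2]
near=(abs(P[...,0]-.4)<.1)&(abs(P[...,1]-.3)<.08)&(d>0)
for n,m in(('stand rim',near&(H>60)&(H<98)&(S>70)&(Z>.035)&(Z<.052)),('roll',near&(H>15)&(H<35)&(S>25)&(Z>T[2]-.02)&(Z<T[2]+.08))):
    q=P[m];print(n,len(q),cv2.minAreaRect((q[:,:2]*1000).astype(np.float32)),(np.percentile(q,[1,50,99],axis=0)*1e3).round(1).tolist())
E
```

```text
clock: 25.15
position: [0.5667, -0.0662, 0.1712]
ee_rot: [-0.172, 0.985, -0.0, 0.002]
ft_force: [0.1, 0.9, -1.4]
grip_width: 0.272
grasp_force: 45.8
clock: 26.65
position: [0.4046, 0.2974, 0.1498]
ee_rot: [0.017, 1.0, 0.0, 0.0]
ft_force: [-0.1, 0.2, -1.6]
grip_width: 0.278
grasp_force: 45.6
[0.40456281 0.29740451 0.14977307] 88.05887820940782 26.65
stand rim 783 ((363.2570495605469, 301.884521484375), (43.78410339355469, 39.84026336669922), 86.7759017944336) [[343.2, 279.7, 38.6], [352.2, 303.8, 45.0], [378.9, 323.6, 46.8]]
roll 5473 ((397.4416809082031, 297.2081604003906), (54.70874786376953, 88.89596557617188), 65.14617919921875) [[354.8, 286.1, 169.0], [370.8, 299.2, 204.9], [435.4, 311.4, 221.1]]
```

View pics/w8.png

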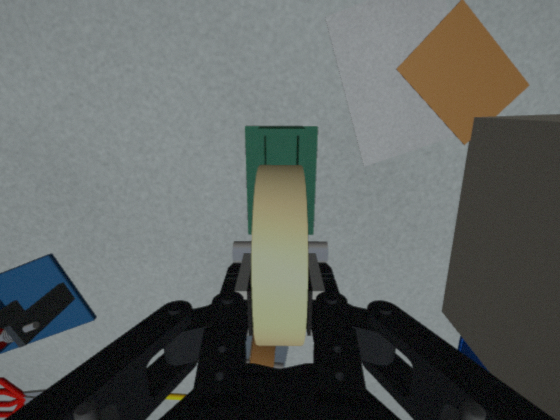

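The roll is held level at (280,255), directly above the green stand at (281,180) and nearly aligned with it. I'll lower it.

```bash
python3 -m crank '[[[1.5,0,0.15,-2,0,0,-0.8],[1.5,0,0,-3,0,0,0],[1.5,0,0,-2,0,0,0],[1.5,0,0,0,0,0,0],[1.5,0,0,-0.7,0,0,0],[1.5,0,0,-0.7,0,0,0],[1.5,0,0,0,0,0,0]]]'; python3 -m crank '[[[1.5,0,0,-0.7,0,0,0],[1.5,0,0,-0.7,0,0,0],[1.5,0,0,-0.5,0,0,0],[1.5,0,0,-0.5,0,0,0],[1.5,0,0,-0.2,0,0,0],[1.5,0,0,0,0,0,0]]]'
```

```text
clock: 27.58
position: [0.4034, 0.2996, 0.0649]
ee_rot: [0.023, 1.0, -0.0, -0.0]
ft_force: [0.0, -0.6, -1.2]
grip_width: 0.279
grasp_force: 45.6
clock: 28.32
position: [0.4035, 0.2997, 0.039]
ee_rot: [0.023, 1.0, -0.0, -0.0]
ft_force: [0.0, 0.3, -1.3]
grip_width: 0.271
grasp_force: 45.6
```

```bash
python3 -m crank '[[[1.5,0,0,-0.1,0,0,0],[1.5,0,0,0,0,0,0]]]'|grep -E 'pos|ft'; python3 -m crank '[[[1.5,0,0,-0.1,0,0,0],[1.5,0,0,0,0,0,0]]]'|grep -E 'pos|ft'
```

```text
position: [0.4036, 0.2998, 0.0382]
ft_force: [-0.7, 0.1, -1.6]
position: [0.4036, 0.2998, 0.0372]
ft_force: [0.0, -0.4, -1.7]
```

```bash
python3 -m crank '[[[1.5,0,0,-0.1,0,0,0],[1.5,0,0,0,0,0,0]]]'|grep -E 'pos|ft'
```

```text
position: [0.4038, 0.3, 0.037]
ft_force: [-2.0, -1.6, 8.8]
```

```bash
python3 -m crank '[[[2.8,0,0,0,0,0,0],[3.5,0,0,0,0,0,0],[5,0,0,0,0,0,0],[6.5,0,0,0,0,0,0],[6.5,0,0,0,0,0,0],[6.5,0,0,0,0,0,0],[6.5,0,0,2,0,0,0],[6.5,0,0,5,0,0,0],[6.5,0,0,6,0,0,0],[6.5,0,0,4,0,0,0],[6.5,0,0,0,0,0,0],[6.5,0,0,0,0,0,0],[6.5,0,0,0,0,0,0]]]'
python3 - <<'E'
from h import *
p,d,c,W=cam('wrist');P=pts(d,c,W);Z=P[...,2]
hsv=cv2.cvtColor(p,cv2.COLOR_RGB2HSV);H,S,V=[hsv[...,i].astype(int) for i in range(3)]
m=(abs(P[...,0]-.4)<.07)&(abs(P[...,1]-.3)<.05)&(Z>.06)&(Z<.15)&(H>15)&(H<35);q=P[m]
print('roll',len(q),cv2.minAreaRect((q[:,:2]*1000).astype(np.float32)),np.percentile(q[:,2],[1,99]))
p,d,c,W=cam('scene');P=pts(d,c,W);Z=P[...,2];hsv=cv2.cvtColor(p,cv2.COLOR_RGB2HSV);H,S,V=[hsv[...,i].astype(int) for i in range(3)]
m=(abs(P[...,0]-.449)<.03)&(abs(P[...,1]+.302)<.03)&(H<16)&(S>170)&(Z>.06);q=P[m];print('handle',len(q),np.percentile(q,[2,98],axis=0).round(4).tolist())
a=np.load('pics/scene.npz')['p'].astype(int);df=(abs(p.astype(int)-a).max(-1)>50).astype(np.uint8)
n,l,s,ce=cv2.connectedComponentsWithStats(df);print([(s[i].tolist()) for i in range(1,n) if s[i,4]>15])
print(manip.get_obs()['clock'])
E
```

```text
clock: 30.7
position: [0.4029, 0.2993, 0.2048]
ee_rot: [0.023, 1.0, -0.001, -0.001]
ft_force: [0.4, -0.0, -0.2]
grip_width: 0.758
grasp_force: 0.0
roll 1292 ((400.80389404296875, 299.99554443359375), (26.794675827026367, 93.1424560546875), 87.3274154663086) [0.06401167 0.1050579 ]
handle 138 [[0.4419, -0.3091, 0.0612], [0.4625, -0.2937, 0.0968]]
[[268, 0, 16, 37, 229], [377, 0, 64, 104, 2935], [456, 0, 58, 76, 1806], [211, 6, 19, 45, 216], [242, 27, 17, 16, 45], [218, 37, 7, 18, 18], [246, 38, 10, 29, 44], [454, 51, 9, 21, 88], [262, 61, 3, 12, 26], [380, 152, 15, 22, 154], [385, 167, 18, 21, 212], [246, 201, 34, 49, 711]]
30.8
```

```bash
python3 -c "
from workcell import job;print(job.hand_in())"
```

```text
the job is handed in; nothing more can be done
None
```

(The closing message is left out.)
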